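# Find the round kiln prop

## Task

One of the three lidded white tubs holds a round kiln prop like the two already on the kiln shelf. Begin with the left tub and work to the right, skipping none: lift each lid and move it clear to look inside until you find the round prop, leaving any tubs further right shut. Stand the round prop gently upright on the empty whitish spot of the kiln shelf, leave the other props and the crockery around where they are, and finish with every lid back on its own tub.

Things in the scene. Friction and masses are not known exactly. Their poses are not given: they have to be found in the camera images.
- tub_left: the left (+y) one, as seen from the robot, of three identical round white tubs, 142 mm across, 100 mm tall, heavy and fixed to the table; upright, inside 132 mm wide with its floor 8 mm above the origin. Origin: centre of the underside. Holds one upright kiln prop, hidden by the lid
- lid_left: loose lid of the left tub: light-wood disc 146 mm across, 10 mm thick; under it a tapered plug 8 mm deep (122 mm wide, 110 at its end) drops with 5 mm slack into the tub's mouth; on top a round knob 30 mm across, 42 mm tall. Origin: centre of the plug's underside, z up; disc top 18 mm, knob top 60 mm above it. Shut, it is 92 mm above the tub's origin. About 0.2 kg
- tub_middle: the middle one of three identical round white tubs, 142 mm across, 100 mm tall, heavy and fixed to the table; upright, inside 132 mm wide with its floor 8 mm above the origin. Origin: centre of the underside. Holds one upright kiln prop, hidden by the lid. The table on its robot side is always free (x 0.34 to 0.50, y 0.02 to 0.18 m): room to lay a lid
- lid_middle: loose lid of the middle tub: light-wood disc 146 mm across, 10 mm thick; under it a tapered plug 8 mm deep (122 mm wide, 110 at its end) drops with 5 mm slack into the tub's mouth; on top a round knob 30 mm across, 42 mm tall. Origin: centre of the plug's underside, z up; disc top 18 mm, knob top 60 mm above it. Shut, it is 92 mm above the tub's origin. About 0.2 kg
- tub_right: the right (-y) one, as seen from the robot, of three identical round white tubs, 142 mm across, 100 mm tall, heavy and fixed to the table; upright, inside 132 mm wide with its floor 8 mm above the origin. Origin: centre of the underside. Holds one upright kiln prop, hidden by the lid
- lid_right: loose lid of the right tub: light-wood disc 146 mm across, 10 mm thick; under it a tapered plug 8 mm deep (122 mm wide, 110 at its end) drops with 5 mm slack into the tub's mouth; on top a round knob 30 mm across, 42 mm tall. Origin: centre of the plug's underside, z up; disc top 18 mm, knob top 60 mm above it. Shut, it is 92 mm above the tub's origin. About 0.2 kg
- round_prop: the wanted kiln prop: a loose plain round pillar of buff fired clay, 36 mm across and 82 mm tall, with a small dark dot on top; it stands upright on the floor of one of the three tubs (any of them), within 12 mm of its middle. Origin: centre of its foot, z up. About 0.18 kg
- prop_centre (a point): the middle of the round prop, 41 mm above its foot
- square_prop: a kiln prop of the same clay, square: 36 x 36 mm and 82 mm tall, standing in another of the tubs; it stays there. Origin: centre of its foot
- cross_prop: a kiln prop of the same clay, with a plus-shaped section 46 mm across (arms 16 mm thick) and 82 mm tall, standing in the remaining tub; it stays there. Origin: centre of its foot
- kiln_shelf: a round slab of brown fired clay, 190 mm across and 20 mm thick, fixed on the table at the right. Two round props just like the wanted one already stand fixed on it, their axes at (x 36, y 60) and (x 36, y -60) mm in its frame. Origin: centre of its underside; the empty third spot lies at x -48, y 0 mm, 20 mm up
- spot (a point): the empty third spot: the centre of a flat whitish round patch, 80 mm across, level with the kiln shelf's top face
- cup: bystander: white cup, 60 mm across, 70 mm tall, on the table in front of the right tub; origin under its centre
- bowl: bystander: steel bowl, 116 mm across, 50 mm tall, at the left; origin under its centre
- jar: bystander: closed glass jar, 90 mm across, 130 mm tall, beyond the kiln shelf; origin under its centre
Mind the look-alikes: they are no part of the job. Leave any pink look-alike of the lid_right alone.

How it is judged:
On the way, in this order (a step that is already met when the one before it is completed fails the run):
1. the left tub's lid is moved clear of its mouth (centre more than 90 mm sideways from the tub's) (horizontal distance between lid_left and tub_left above 0.09 m), for 0.1 s.
2. either the round prop was in the left tub and has been taken out of it, or the middle tub's lid is moved clear of its mouth (more than 90 mm sideways) (((horizontal distance between each of square_prop, cross_prop and tub_left above 0.055 m and horizontal distance between round_prop and tub_left above 0.08 m) or horizontal distance between lid_middle and tub_middle above 0.09 m)), for 0.1 s.
3. the round prop stands on the whitish spot (horizontal distance between prop_centre and spot below 0.02 m and z of prop_centre in the frame of spot between 0.0365 and 0.0455 m and angle between the z axis of round_prop and the z axis of kiln_shelf, either way round below 0.08 rad and linear speed of round_prop below 0.02 m/s), for 0.2 s.
At the end, for the whole second after the job is handed in: The round prop stands still and upright (0.08 rad) on the whitish spot (within 20 mm of its centre); each lid lies still and seated on its own tub (within 12 mm of centre, 3 mm proud at most, level to 0.06 rad); the square and cross props stand in their tubs (all of step 3 and horizontal distance between lid_left and tub_left below 0.012 m and z of lid_left in the frame of tub_left between 0.088 and 0.095 m and angle between each of lid_left, lid_middle, lid_right's own z axis and vertical below 0.06 rad and linear speed of each of lid_left, lid_middle, lid_right below 0.02 m/s and horizontal distance between lid_middle and tub_middle below 0.012 m and z of lid_middle in the frame of tub_middle between 0.088 and 0.095 m and horizontal distance between lid_right and tub_right below 0.012 m and z of lid_right in the frame of tub_right between 0.088 and 0.095 m and angle between each of square_prop, cross_prop's own z axis and vertical below 0.1 rad); the robot touches nothing.
It fails at once if a tub further right than the one that held the round prop is opened (lid raised more than 33 mm) ((z of lid_middle in the frame of tub_middle above 0.125 m and horizontal distance between each of square_prop, cross_prop and tub_left above 0.055 m) or (z of lid_right in the frame of tub_right above 0.125 m and (horizontal distance between each of square_prop, cross_prop and tub_left above 0.055 m or horizontal distance between each of square_prop, cross_prop and tub_middle above 0.055 m))).
It fails at once if the square or cross prop is taken out or knocked far (moved more than 80 mm) (distance of any of square_prop, cross_prop from where it was at the start of the episode above 0.08 m).
It fails at once if the round prop is dropped or slammed onto the kiln shelf (faster than 0.5 m/s, a fall of some 13 mm, within 30 mm above it) (horizontal distance between round_prop and kiln_shelf below 0.095 m and z of prop_centre in the frame of spot below 0.071 m and linear speed of round_prop above 0.5 m/s).
It fails at once if the cup, bowl or jar is pushed more than 40 mm (distance of any of cup, bowl, jar from where it was at the start of the episode above 0.04 m).
It also fails if it takes over 72 s, if anything falls off the work surface, if the arm or the gripper's body presses on something with over 40 N, if the wrist force passes 120 N, or if a joint passes its speed limit or range.

## Robot

A 6-joint arm with a two-finger parallel gripper is mounted at the origin on the work surface. World frame = base frame: x ahead of the robot, y to its left, z up, the work surface at z = 0. Lengths are in m, angles in rad, forces in N, time in s.
With the tool pointing down it reaches from about 0.325 to 0.875 m from the base axis. Payload 4.4 kg.
Tool frame: the origin (TCP) lies midway between the tips of the shut fingers; the grasp point (between the pads) lies robot.grip_depth behind it (robot.grip_depth is the distance from the TCP to the grasp point, in m); z points along the fingers, y is the line along which they close (so a half turn about z gives the same grasp; the last joint's range is limited). The gripper opens to 85 mm and grips with 20 to 120 N. Pads are 22 mm wide; open, the fingers measure 114 mm over their backs; the gripper's body (76 mm by 85 mm) begins 54 mm behind the grasp point. The pads swing forward as they close: fully open they stand 13 mm farther back than shut.
Start: joints at [-1.438, 0.207, 1.542, -0, 1.393, -0.15], TCP at [0.16, -0.552, 0.2] pointing down, gripper open.
Joint ranges: [-2.73, 2.73], [-0.86, 2.22], [0.23, 2.46], [-1.11, 4.25], [0.08, 2.63], [-2.82, 2.82]. Speed limits (rad/s): [2.79, 2.79, 3.14, 3.14, 3.14, 3.14].

## Interface

Orientations are given as a rotation vector (axis times angle).
In Python, from station import robot gives the robot as it stands.
- The arm moves only by the tool arm_command, never from a script. Its argument "motion" is text: rows parted by semicolons, each of 5 numbers parted by spaces: the finger opening in mm, from 0 to 85.4, then the shift along the tool's x, y, z normalised to -1 to 1, where 1 is 0.1 m, then the turn about the tool's z normalised to -1 to 1, where 1 is pi/2 rad. A call has 1 to 5 rows; each row is the pose to reach, as a shift and turn from the pose commanded when the call began, along the tool's axes at that moment; what a row does not reach only later rows make up. A row lasts 1/8 s, in which the tool goes at most 62.5 mm and 10.7 degrees, less where a joint would pass 70% of its speed; a pose out of reach is approached as far as the arm can. A call with a number of a shift or a turn outside -1 to 1 is refused whole. A call with a gripper value outside its range is refused whole. The fingers move at their own pace and stop on an object; the grip force is fixed at half the most. Time passes only in rows, so rows that repeat a pose let the fingers close. It gives the time, the measured TCP pose, the force, the opening and the grip force at its end, in the units of the state.
- robot.state(): the state, without advancing time (a new reading comes with each control period).
- robot.grab_frame(name): name is "scene" or "side" or "wrist"; returns the picture (384x512x3 uint8, red, green, blue); there is no depth.
- robot.camera_model(name): a dict with "intrinsics" (3x3 intrinsics, pixels), "rvec" (rotation vector, rad) and "tvec" (3), from world to camera coordinates, as OpenCV has them. Camera axes: x right, y down, z forward; pixel columns grow to the right and rows downward; lengths in m; the calibration is good to about 2 mm. The wrist camera is an equidistant fisheye: a pixel r from the principal point sees the ray r / f radians off the axis. A picture is of the moment at which its call begins: read the wrist's pose just before it. camera_model takes no time and is no camera call; for the wrist camera it gives the pose at the moment of the call.
- robot.close_job(): hands the job in; it is judged then, once.
The state is a dict: "time": time; "qpos": joint angles; "qd": joint speeds; "joint_efforts": joint torques, N m; "position": TCP position; "orientation": TCP orientation; "ft_force": force on the tool from outside, world axes, zero at the start; "torque": the same for the moment, N m; "gripper_width": opening from 0.0 (shut) to 1.0 (fully open); "grip_force": force on a finger pad.
Only numpy, scipy, OpenCV 4.12 (cv2) and the standard library are available. Lean on these libraries where they do the work, as an engineer would, in place of code of your own. Each camera call takes 0.05 s, during which the arm holds its last target. There are 200 camera calls.

## Working session

There is one attempt and no reset: what is moved stays moved. The work goes in short steps, Python scripts to look and compute and a tool call to move; the robot and the scene stay as the last step left them, time stands still between calls to the robot, and variables do not carry over. Pictures are saved under pics/ and viewed, at most 10 in all, crops included, and the job is handed in when it is done.

Besides the shell and the picture viewer there is one more tool, called after "Request:" as name(argument=value, ...) on one line, values as JSON. arm_command: Moves the arm, as the interface text tells. Scaled input: -1 to 1 covers 0.1 m each way for a shift and pi/2 rad each way for a turn. Its arguments: {"type":"object","properties":{"motion":{"type":"string"}},"required":["motion"]}

```bash
mkdir -p pics
cat > h.py <<'E'
import numpy as np,cv2
from station import robot
def save(n,f):
    im=robot.grab_frame(n); cv2.imwrite(f,im[:,:,::-1]); return im
def cam(n):
    m=robot.camera_model(n); R=cv2.Rodrigues(np.array(m["rvec"],float))[0]; t=np.array(m["tvec"],float).ravel()
    return np.array(m["intrinsics"]),R,t
def ray(c,u,v,fish=False):
    K,R,t=c; x=(u-K[0,2])/K[0,0]; y=(v-K[1,2])/K[1,1]
    if fish:
        r=np.hypot(x,y); d=np.array([x/r*np.sin(r),y/r*np.sin(r),np.cos(r)]) if r>1e-9 else np.array([0,0,1.])
    else: d=np.array([x,y,1.])
    return -R.T@t, R.T@d
def onz(c,u,v,z,fish=False):
    o,d=ray(c,u,v,fish); return o+d*(z-o[2])/d[2]
E
python3 - <<'E'
from h import *
a=save("scene","pics/s1.png");b=save("side","pics/d1.png")
cv2.imwrite("pics/both.png",cv2.resize(np.vstack([a,b])[:,:,::-1],None,fx=.78,fy=.78)) if 0 else None
for n in("scene","side"):
    K,R,t=cam(n);print(n,K.round(1).tolist(),(-R.T@t).round(3),R[2].round(3))
s=robot.state();print(s["orientation"],s["position"],robot.grip_depth,s["time"])
E
```

```text
scene [[495.3, 0.0, 259.4], [0.0, 495.3, 196.5], [0.0, 0.0, 1.0]] [ 1.081 -1.188  0.91 ] [-0.437  0.728 -0.528]
side [[362.3, 0.0, 259.7], [0.0, 362.3, 191.9], [0.0, 0.0, 1.0]] [0.011 0.934 0.802] [ 0.323 -0.769 -0.551]
[-3.10825040e+00 -4.42354175e-01 -2.80049423e-05] [ 0.16032114 -0.55143848  0.1987523 ] 0.0187 0.1
```

View pics/s1.png

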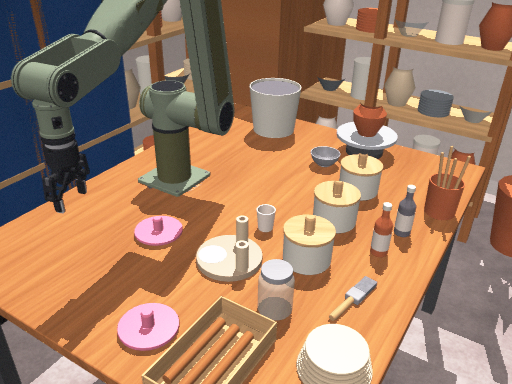

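View pics/d1.png

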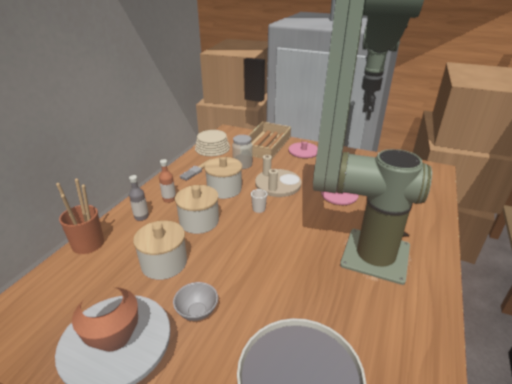

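Scene: lidded tubs with knob tops at about (362,155) left, (338,182) middle and (310,218) right. The shelf is at (229,257) with props at (242,230) and (242,255), the cup at (266,218) and the pink decoys at left. Side: knob tops at (158,227), (196,188) and (223,159), whitish spot at (289,180).

Run:
```python
from h import *
S=cam("scene");D=cam("side")
for n,a,b,z in[("L",(362,155),(158,227),.152),("M",(338,182),(196,188),.152),("R",(310,218),(223,159),.152),("p1",(242,218),(267,157),.102),("p2",(242,244),(273,171),.102),("cup",(266,209),(259,194),.07),("bowl",(325,155),(196,297),.05),("jar",(277,268),(243,141),.13)]:
    print(n,onz(S,*a,z).round(3),onz(D,*b,z).round(3))
im=cv2.imread("pics/d1.png");hsv=cv2.cvtColor(im,cv2.COLOR_BGR2HSV)
print("spot side",onz(D,289,180,.02).round(3), im[180,289],im[184,265])
c=cv2.imread("pics/s1.png");c=c[190:300,160:340];cv2.imwrite("pics/crop.png",cv2.resize(c,None,fx=4,fy=4))
```

```text
L [0.603 0.276 0.152] [0.585 0.308 0.152]
M [0.61  0.062 0.152] [0.594 0.089 0.152]
R [ 0.627 -0.161  0.152] [ 0.607 -0.125  0.152]
p1 [ 0.433 -0.203  0.102] [ 0.496 -0.295  0.102]
p2 [ 0.501 -0.305  0.102] [ 0.432 -0.198  0.102]
cup [ 0.442 -0.082  0.07 ] [ 0.437 -0.074  0.07 ]
bowl [0.42  0.392 0.05 ] [0.409 0.409 0.05 ]
jar [ 0.645 -0.368  0.13 ] [ 0.625 -0.339  0.13 ]
spot side [ 0.394 -0.288  0.02 ] [215 217 218] [156 178 193]
```

View pics/crop.png

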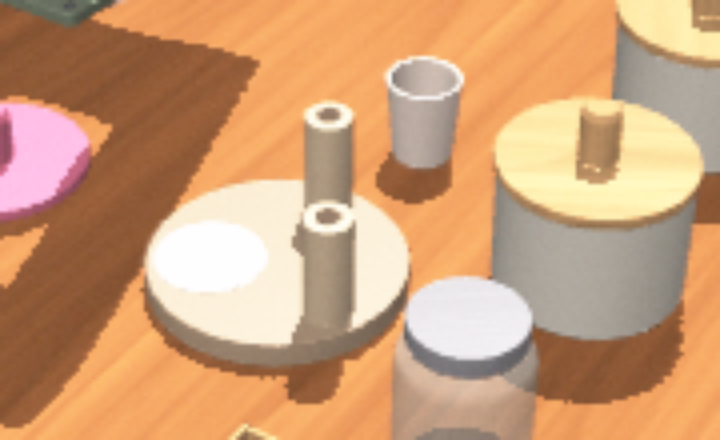

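Estimates: left knob about (0.594, 0.292), spot about (0.396, -0.293), which agrees with the geometry of the two props. Turning the tool square to the world and setting out for the left tub.

Request:
arm_command(motion="60 0.73 -0.72 -0.5 0.18; 60 0.73 -0.72 -0.5 0.18; 60 0.73 -0.72 -0.5 0.18; 60 0.73 -0.72 -0.5 0.18")

```text
time: 0.6
position: [0.2103, -0.4627, 0.2494]
orientation: [-3.142, -0.001, 0.001]
ft_force: [0.3, 0.8, 0.2]
gripper_width: 0.702
grip_force: 0.0
```

Request:
arm_command(motion="60 0.5 -0.9 0 0; 60 0.5 -0.9 0 0; 60 0.5 -0.9 0 0")

```text
time: 0.98
position: [0.2606, -0.3712, 0.2485]
orientation: [-3.139, -0.004, 0.001]
ft_force: [-0.8, -0.7, -0.1]
gripper_width: 0.703
grip_force: 0.0
```

Request:
arm_command(motion="60 0.5 -0.9 0 0; 60 0.5 -0.9 0 0; 60 0.5 -0.9 0 0")

```text
time: 1.35
position: [0.3107, -0.2822, 0.2491]
orientation: [-3.141, -0.004, 0.001]
ft_force: [-0.6, -0.5, -0.4]
gripper_width: 0.705
grip_force: 0.0
```

```bash
cat >> h.py <<'E'
def blobs(im,mask,amin=80):
    n,l,s,c=cv2.connectedComponentsWithStats(mask.astype(np.uint8)); return [(int(s[i,4]),c[i].round(1),s[i,:4]) for i in range(1,n) if s[i,4]>amin]
E
python3 - <<'E'
from h import *
W=cam("wrist");im=save("wrist","pics/w0.png")
print(W[0].round(1).tolist(),(-W[1].T@W[2]).round(3),W[1][2].round(3))
for a,c,b in blobs(im,im.min(2)>200): print(a,c,b,onz(W,*c,.02,True).round(4))
E
```

```text
[[297.3, 0.0, 261.1], [0.0, 297.3, 192.3], [0.0, 0.0, 1.0]] [ 0.375 -0.282  0.423] [-0.259 -0.    -0.966]
351 [283.3  10. ] [268   0  32  21] [ 0.5236 -0.312   0.02  ]
12274 [257.6  76.4] [176   7 150 132] [ 0.4271 -0.2774  0.02  ]
310 [108.4  71.7] [88 50 39 45] [ 0.449 -0.059  0.02 ]
```

View pics/w0.png

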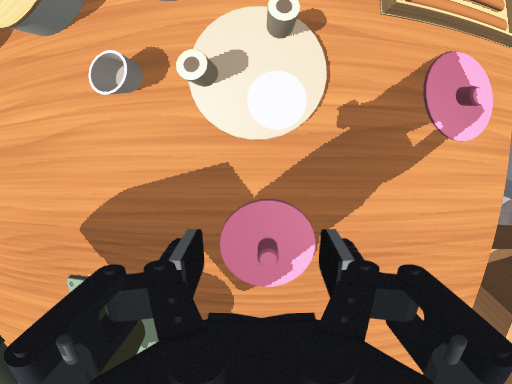

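Request:
arm_command(motion="60 0.5 -0.98 0 0; 60 0.5 -0.98 0 0; 60 0.5 -0.98 0 0")

```text
time: 1.78
position: [0.361, -0.1844, 0.2495]
orientation: [-3.142, -0.004, 0.001]
ft_force: [-0.5, -0.3, 0.7]
gripper_width: 0.705
grip_force: 0.0
```

Request:
arm_command(motion="60 0.5 -0.98 0 0; 60 0.5 -0.98 0 0; 60 0.5 -0.98 0 0")

```text
time: 2.15
position: [0.4113, -0.0869, 0.2495]
orientation: [3.141, 0.004, -0.001]
ft_force: [0.5, 0.3, 0.3]
gripper_width: 0.702
grip_force: 0.0
```

Request:
arm_command(motion="60 0.5 -0.98 0 0; 60 0.5 -0.98 0 0; 60 0.5 -0.98 0 0")

```text
time: 2.52
position: [0.4615, 0.0107, 0.2494]
orientation: [3.141, 0.002, -0.001]
ft_force: [0.7, -0.8, -0.4]
gripper_width: 0.705
grip_force: 0.0
```

Request:
arm_command(motion="60 0.5 -0.98 0 0; 60 0.5 -0.98 0 0; 60 0.5 -0.98 0 0")

```text
time: 2.9
position: [0.5117, 0.1083, 0.2492]
orientation: [3.141, 0.001, -0.001]
ft_force: [0.8, 0.3, -0.8]
gripper_width: 0.701
grip_force: 0.0
```

Request:
arm_command(motion="60 0.5 -0.98 0 0; 60 0.5 -0.98 0 0; 60 0.5 -0.98 0 0")

```text
time: 3.28
position: [0.5616, 0.206, 0.2489]
orientation: [3.14, 0.0, -0.001]
ft_force: [0.3, -0.0, -0.9]
gripper_width: 0.701
grip_force: 0.0
```

Request:
arm_command(motion="60 0.33 -0.83 0 0; 60 0.33 -0.83 0 0; 60 0.33 -0.83 0 0; 60 0.33 -0.83 0 0")

```text
time: 3.78
position: [0.5936, 0.2872, 0.2497]
orientation: [3.14, -0.004, -0.001]
ft_force: [0.9, -0.7, -0.3]
gripper_width: 0.702
grip_force: 0.0
```

Run:
```python
from h import *
W=cam("wrist");im=save("wrist","pics/w1.png")
print((-W[1].T@W[2]).round(3),robot.state()["position"])
```

```text
[0.658 0.287 0.424] [0.59352415 0.28750321 0.24990418]
```

View pics/w1.png

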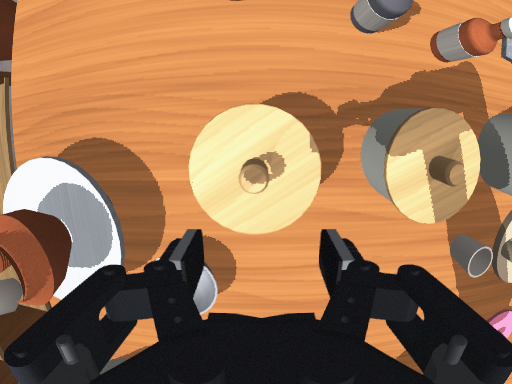

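First wrist picture (w0): whitish spot at (277,100), props at (194,68) and (283,15). Second (w1): left lid disc centred about (256,169) with its knob at (254,176), middle lid about (433,166).

```bash
cat >> h.py <<'E'
W1R=None
def lidmask(im):
    h=cv2.cvtColor(im,cv2.COLOR_RGB2HSV); m=((h[:,:,0]>=18)&(h[:,:,0]<=30)&(h[:,:,1]>60)&(h[:,:,2]>120)).astype(np.uint8)
    return cv2.morphologyEx(cv2.morphologyEx(m,cv2.MORPH_OPEN,np.ones((5,5))),cv2.MORPH_CLOSE,np.ones((15,15)))
def circ(c,m,z,fish,amin=2000):
    out=[]
    for k in cv2.findContours(m.astype(np.uint8),cv2.RETR_EXTERNAL,cv2.CHAIN_APPROX_NONE)[0]:
        if cv2.contourArea(k)<amin: continue
        k=cv2.convexHull(k)[:,0]; P=np.array([onz(c,u,v,z,fish)[:2] for u,v in k])
        (a,b),r=cv2.minEnclosingCircle((P*1000).astype(np.float32)); e=cv2.fitEllipse((P*1000).astype(np.float32))
        out.append((k.mean(0).round(),(round(a,1),round(b,1),round(r,1)),np.round(e[0],1),np.round(e[1],1)))
    return out
E
python3 - <<'E'
from h import *
W=cam("wrist");im=cv2.imread("pics/w1.png")[:,:,::-1].copy()
for o in circ(W,lidmask(im),.110,True): print(*o)
# spot from w0: same wrist orientation, tcp shifted
i0=cv2.imread("pics/w0.png"); C=np.array([.375,-.282,.423]);K,R,t=W
W0=(K,R,-R@C)
g=i0.min(2); print(i0[100,277],i0[50,260],i0[120,250])
for o in circ(W0,(g>235),.02,True,800): print("spot",*o)
S=cam("scene");s=cv2.imread("pics/s1.png")[:,:,::-1].copy();
for o in circ(S,s.min(2)>240,.02,False,100): print("spotS",*o)
E
```

```text
[407. 184.] (575.0, 105.3, 55.9) [584.  107.7] [ 60.5 116.9]
[256. 168.] (597.2, 294.8, 72.4) [597.3 294.8] [144.1 144.2]
[253 252 251] [216 237 248] [219 240 250]
spot [277. 100.] (395.7, -303.2, 40.3) [ 395.7 -303.1] [80.1 80.2]
spot [108.  70.] (450.5, -57.3, 33.2) [450.4 -57.2] [65.8 66.1]
spotS [336. 348.] (837.0, -418.1, 71.6) [ 837.1 -418.1] [142.5 142.6]
spotS [212. 254.] (396.3, -300.2, 40.7) [ 396.1 -299.9] [79.1 81.3]
spotS [387. 136.] (515.3, 754.1, 106.2) [533.4 760.8] [ 88.  215.1]
spotS [348. 131.] (407.2, 717.7, 110.4) [387.9 708. ] [ 92.4 229. ]
```

Left lid (0.597, 0.295), 144 mm across as it should be; spot (0.396, -0.302), 80 mm across. Gripping the knob and lifting.

Request:
arm_command(motion="60 0.03 -0.075 0.6 0; 60 0.03 -0.075 0.6 0; 60 0.03 -0.075 0.6 0")

```text
time: 4.2
position: [0.5969, 0.2969, 0.1912]
orientation: [3.141, -0.001, 0.001]
ft_force: [-0.5, -0.6, 0.7]
gripper_width: 0.703
grip_force: 0.0
```

Request:
arm_command(motion="60 0 0 0.4 0; 60 0 0 0.73 0; 60 0 0 0.73 0; 20 0 0 0.73 0; 20 0 0 0.73 0")

```text
time: 4.82
position: [0.5986, 0.2981, 0.1204]
orientation: [-3.141, -0.0, -0.009]
ft_force: [-0.6, -7.6, 8.9]
gripper_width: 0.286
grip_force: 4.7
```

Request:
arm_command(motion="15 0 0 0 0; 15 0 0 0 0; 15 0 0 0 0; 15 0 0 0 0")

```text
time: 5.32
position: [0.599, 0.2976, 0.1209]
orientation: [-3.141, 0.0, -0.01]
ft_force: [-0.0, -1.2, 5.0]
gripper_width: 0.174
grip_force: 2.7
```

Run:
```python
from h import *
a=save("wrist","pics/w2.png");b=save("scene","pics/s2.png");c=save("side","pics/d2.png")
A=cv2.resize(a[100:384,100:420],(396,352)); B=cv2.resize(b[120:230,290:410],None,fx=3.2,fy=3.2)
B=B[:352,:384]
C=cv2.resize(c[200:300,100:230],(396,305));A=A[:300];
cv2.imwrite("pics/m2.png",np.vstack([np.hstack([A,B[:300,:384]]),np.hstack([C[:295],np.zeros((295,384,3),np.uint8)])])[:,:,::-1])
```

```text
(no output)
```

View pics/m2.png

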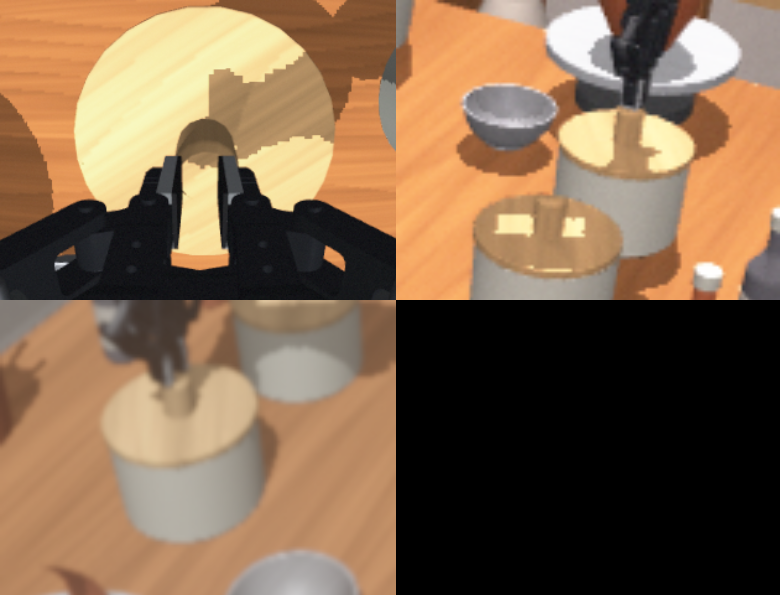

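The composite shows the lid disc with fingers about 15 mm apart at the knob, so the grip is unclear. I'll zoom in before lifting.

Run:
```python
from h import *
a=cv2.imread("pics/w2.png");b=cv2.imread("pics/s2.png");c=cv2.imread("pics/d2.png")
A=cv2.resize(a[180:320,215:315],(400,560)); B=cv2.resize(b[130:195,335:385],(390,280),interpolation=2)[:280]; B=cv2.resize(b[130:176,335:395],(390,280)); C=cv2.resize(c[200:246,130:190],(390,280))
cv2.imwrite("pics/m3.png",np.hstack([A,np.vstack([B,C])]))
g=a.astype(int); print([tuple(g[r,261]) for r in range(190,305,6)])
```

```text
[(np.int64(163), np.int64(229), np.int64(249)), (np.int64(87), np.int64(123), np.int64(151)), (np.int64(55), np.int64(79), np.int64(98)), (np.int64(54), np.int64(77), np.int64(96)), (np.int64(62), np.int64(88), np.int64(111)), (np.int64(68), np.int64(100), np.int64(125)), (np.int64(86), np.int64(124), np.int64(156)), (np.int64(85), np.int64(124), np.int64(156)), (np.int64(148), np.int64(214), np.int64(245)), (np.int64(167), np.int64(233), np.int64(248)), (np.int64(173), np.int64(237), np.int64(248)), (np.int64(158), np.int64(225), np.int64(249)), (np.int64(163), np.int64(229), np.int64(248)), (np.int64(168), np.int64(232), np.int64(249)), (np.int64(156), np.int64(223), np.int64(248)), (np.int64(154), np.int64(221), np.int64(248)), (np.int64(167), np.int64(232), np.int64(248)), (np.int64(163), np.int64(231), np.int64(249)), (np.int64(157), np.int64(222), np.int64(249)), (np.int64(156), np.int64(223), np.int64(249))]
```

View pics/m3.png

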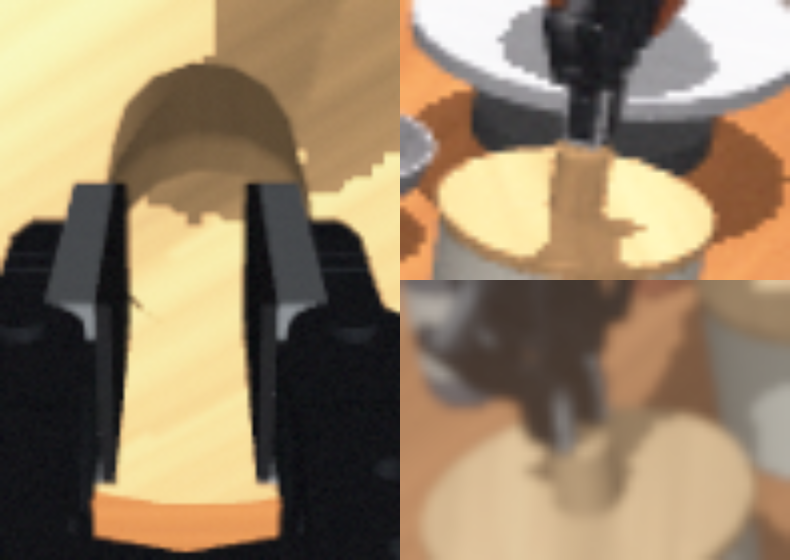

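Fingertips appear to rest on the knob's top: the wrist view puts them about 30 mm above the reported TCP, which fits the 5 N upward push. I'll reopen and lower in steps, watching force.

Request:
arm_command(motion="60 0 0 -0.3 0; 60 0 0 -0.3 0; 60 0 0 -0.3 0; 60 0 0 -0.3 0; 60 0 0 -0.3 0")

```text
time: 6.1
position: [0.5957, 0.2976, 0.1455]
orientation: [3.141, 0.0, -0.003]
ft_force: [0.2, -0.8, 0.0]
gripper_width: 0.703
grip_force: 0.0
```

Request:
arm_command(motion="60 0 0 0.3 0; 60 0 0 0.37 0; 60 0 0 0.37 0")

```text
time: 6.48
position: [0.5956, 0.2976, 0.1087]
orientation: [3.141, 0.0, -0.004]
ft_force: [-0.1, 0.3, 0.1]
gripper_width: 0.704
grip_force: 0.0
```

Run:
```python
from h import *
s=robot.state();print(s["position"],s["ft_force"],s["qpos"],robot.grip_depth)
im=save("wrist","pics/w3.png");g=im.sum(2)
W=cam("wrist");print((-W[1].T@W[2]).round(3))
for o in circ(W,lidmask(im),.110,True): print(*o)
h=cv2.cvtColor(im,cv2.COLOR_RGB2HSV)
dark=im.max(2)<75
for r in range(205,262,6): 
    x=np.where(np.diff(dark[r,100:420].astype(int)))[0]+100; print(r,x.tolist())
```

```text
[0.59563127 0.29758773 0.10865809] [-0.05818936  0.25754829  0.09028556] [ 3.33520373e-01  4.75405484e-01  1.38108923e+00 -9.86623545e-06
  1.28754585e+00  1.90429927e+00] 0.0187
[0.661 0.298 0.284]
[251. 198.] (597.8, 295.0, 72.8) [597.9 295.1] [144.8 145. ]
205 []
211 []
217 []
223 []
229 []
235 [192, 201, 320, 329]
241 [171, 180, 188, 201, 320, 333, 341, 349]
247 [167, 176, 186, 202, 319, 336, 345, 354]
253 [163, 172, 182, 203, 319, 339, 349, 358]
259 [159, 169, 179, 203, 318, 342, 347, 348, 353, 362]
```

No contact yet at 0.109. Continuing down.

Request:
arm_command(motion="60 0.02 0.025 0.08 0; 60 0.02 0.025 0.14 0; 60 0.02 0.025 0.14 0")

```text
time: 6.9
position: [0.5979, 0.2951, 0.095]
orientation: [3.141, -0.0, -0.002]
ft_force: [-0.1, 0.2, 1.2]
gripper_width: 0.705
grip_force: 0.0
```

Request:
arm_command(motion="60 0 0 0.08 0; 60 0 0 0.08 0; 45 0 0 0.08 0; 45 0 0 0.08 0")

```text
time: 7.4
position: [0.5986, 0.2955, 0.0881]
orientation: [-3.141, -0.0, -0.001]
ft_force: [-0.7, -0.1, 0.7]
gripper_width: 0.529
grip_force: 0.0
```

Request:
arm_command(motion="20 0 0 0 0; 20 0 0 0 0; 20 0 0 0 0; 20 0 0 0 0")

```text
time: 7.9
position: [0.5988, 0.2955, 0.0883]
orientation: [-3.141, -0.0, -0.002]
ft_force: [-0.5, 0.2, 3.5]
gripper_width: 0.334
grip_force: 59.6
```

Firm grip (30 mm, 60 N). Lifting and carrying towards the free spot, then looking into the left tub.

Request:
arm_command(motion="20 0 0 -0.3 0; 20 0 0 -0.6 0; 20 0 0 -1 0; 20 0 0 -1 0")

```text
time: 8.4
position: [0.6008, 0.2962, 0.1917]
orientation: [-3.139, -0.0, -0.011]
ft_force: [0.5, 0.2, -1.8]
gripper_width: 0.337
grip_force: 59.6
```

Request:
arm_command(motion="20 -0.4 0.4 0 0; 20 -0.9 0.98 0 0; 20 -0.9 0.98 0 0; 20 -0.9 0.98 0 0")

```text
time: 8.9
position: [0.5075, 0.1969, 0.1865]
orientation: [-3.142, 0.002, 0.003]
ft_force: [0.6, 1.2, -1.5]
gripper_width: 0.331
grip_force: 59.8
```

Request:
arm_command(motion="20 -0.4 0.4 0 0; 20 -0.9 0.98 0 0; 20 -0.9 0.98 0 0; 20 -0.9 0.98 0 0")

```text
time: 9.4
position: [0.4198, 0.0997, 0.1884]
orientation: [-3.141, 0.001, -0.004]
ft_force: [0.7, -0.7, -1.0]
gripper_width: 0.333
grip_force: 60.2
```

Run:
```python
from h import *
s=save("scene","pics/s3.png");w=save("wrist","pics/w4.png");d=save("side","pics/d3.png")
A=cv2.resize(s[130:230,260:400],(560,400))
B=np.hstack([cv2.resize(w,(267,200)),cv2.resize(d,(267,200))]);B=cv2.resize(B,(560,200))
cv2.imwrite("pics/m4.png",np.vstack([A,B])[:,:,::-1])
```

```text
(no output)
```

View pics/m4.png

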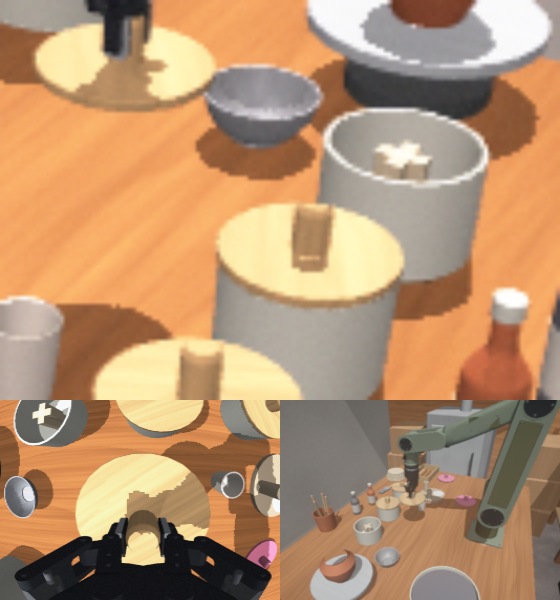

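The left tub holds the cross prop (in the scene crop at about (400,160)), so its lid goes back by the reverse path.

Request:
arm_command(motion="20 0.4 -0.4 0 0; 20 0.9 -0.98 0 0; 20 0.9 -0.98 0 0; 20 0.9 -0.98 0 0")

```text
time: 10.05
position: [0.5088, 0.1985, 0.1871]
orientation: [3.141, 0.004, -0.002]
ft_force: [0.0, 0.1, -1.7]
gripper_width: 0.332
grip_force: 60.3
```

Request:
arm_command(motion="20 0.4 -0.4 0 0; 20 0.9 -0.98 0 0; 20 0.9 -0.98 0 0; 20 0.9 -0.98 0 0")

```text
time: 10.55
position: [0.5979, 0.2948, 0.1873]
orientation: [3.14, 0.001, -0.002]
ft_force: [-0.4, 0.1, -2.3]
gripper_width: 0.334
grip_force: 60.5
```

Request:
arm_command(motion="20 0 0 0.4 0; 20 0 0 0.7 0; 20 0 0 0.7 0; 20 0 0 0.8 0; 20 0 0 0.85 0")

```text
time: 11.18
position: [0.5992, 0.2953, 0.1043]
orientation: [-3.141, 0.0, -0.004]
ft_force: [0.0, 0.1, -1.6]
gripper_width: 0.333
grip_force: 60.5
```

Request:
arm_command(motion="20 0 0 0.05 0; 20 0 0 0.1 0; 20 0 0 0.14 0; 20 0 0 0.14 0; 20 0 0 0.14 0")

```text
time: 11.8
position: [0.5984, 0.2954, 0.0887]
orientation: [3.142, 0.0, -0.0]
ft_force: [-0.0, -0.2, -1.7]
gripper_width: 0.331
grip_force: 60.5
```

Request:
arm_command(motion="20 0 0 0.02 0; 45 0 0 0.02 0; 60 0 0 0.02 0; 60 0 0 0.02 0")

```text
time: 12.3
position: [0.5985, 0.2954, 0.0867]
orientation: [-3.142, 0.0, -0.0]
ft_force: [-0.0, -0.3, -0.0]
gripper_width: 0.703
grip_force: 0.0
```

Request:
arm_command(motion="60 0 0 -0.4 0; 60 0 0 -1 0; 60 0 0 -1 0")

```text
time: 12.68
position: [0.603, 0.297, 0.1948]
orientation: [-3.137, -0.0, -0.021]
ft_force: [1.2, -0.0, 0.1]
gripper_width: 0.702
grip_force: 0.0
```

Request:
arm_command(motion="60 0 1 0 0; 60 0 1 0 0; 60 0 1 0 0")

```text
time: 13.05
position: [0.5982, 0.1927, 0.186]
orientation: [3.141, -0.006, -0.002]
ft_force: [-0.5, 0.0, 0.5]
gripper_width: 0.703
grip_force: 0.0
```

Request:
arm_command(motion="60 0 1 0 0; 60 0 1 0 0; 60 0 1 0 0; 60 0 1 0 0")

```text
time: 13.55
position: [0.5984, 0.0966, 0.1865]
orientation: [-3.141, -0.001, 0.001]
ft_force: [0.0, 0.5, 0.6]
gripper_width: 0.701
grip_force: 0.0
```

Run:
```python
from h import *
W=cam("wrist");p=robot.state()["position"];im=save("wrist","pics/w5.png");print(p,(-W[1].T@W[2]).round(3))
for o in circ(W,lidmask(im),.110,True): print(*o)
S=cam("scene");im=save("scene","pics/s5.png")
for o in circ(S,lidmask(im),.110,False,500): print("S",*o)
```

```text
[0.59836038 0.09657961 0.18645839] [0.663 0.096 0.361]
[ 70. 190.] (597.7, 295.4, 72.3) [597.7 295.2] [143.8 144. ]
[275. 176.] (605.0, 72.1, 72.4) [605.  72.] [144.1 144.2]
S [360. 172.] (620.2, 203.0, 155.1) [621.9 219.3] [162.  326.5]
```

Left lid is back where it was (0.598, 0.295). Middle lid is at (0.605, 0.072).

Request:
arm_command(motion="60 0.06 0.245 0 0; 60 0.06 0.245 0 0; 60 0.06 0.245 0.4 0; 60 0.06 0.245 0.8 0; 60 0.06 0.245 0.8 0")

```text
time: 14.28
position: [0.6005, 0.0724, 0.1027]
orientation: [-3.141, -0.002, 0.015]
ft_force: [0.5, 0.2, 1.0]
gripper_width: 0.702
grip_force: 0.0
```

Request:
arm_command(motion="60 0 0 0.19 0; 60 0 0 0.19 0; 45 0 0 0.19 0; 45 0 0 0.19 0")

```text
time: 14.78
position: [0.6054, 0.0708, 0.089]
orientation: [3.142, -0.0, 0.004]
ft_force: [0.4, -0.1, 0.2]
gripper_width: 0.525
grip_force: 0.0
```

Request:
arm_command(motion="20 0 0 0 0; 20 0 0 0 0; 20 0 0 0 0; 20 0 0 0 0")

```text
time: 15.28
position: [0.6052, 0.0709, 0.089]
orientation: [-3.142, 0.0, -0.003]
ft_force: [-0.5, -0.2, 5.8]
gripper_width: 0.326
grip_force: 59.7
```

Request:
arm_command(motion="20 0 0 -0.3 0; 20 0 0 -0.6 0; 20 0 0 -1 0; 20 0 0 -1 0")

```text
time: 15.78
position: [0.6069, 0.0708, 0.1911]
orientation: [3.141, 0.0, 0.011]
ft_force: [-1.0, 0.1, -2.0]
gripper_width: 0.327
grip_force: 59.7
```

Request:
arm_command(motion="20 -0.4 -0.1 0 0; 20 -0.92 -0.15 0 0; 20 -0.92 -0.15 0 0; 20 -0.92 -0.15 0 0")

```text
time: 16.27
position: [0.5117, 0.0858, 0.1863]
orientation: [3.141, 0.0, -0.003]
ft_force: [-0.1, 1.0, -2.9]
gripper_width: 0.33
grip_force: 59.7
```

Request:
arm_command(motion="20 -0.4 -0.1 0 0; 20 -0.92 -0.15 0 0; 20 -0.92 -0.15 0 0; 20 -0.92 -0.15 0 0")

```text
time: 16.77
position: [0.4221, 0.1007, 0.1883]
orientation: [3.142, -0.0, 0.004]
ft_force: [1.3, -0.2, -1.9]
gripper_width: 0.33
grip_force: 59.7
```

Run:
```python
from h import *
W=cam("wrist");print(W[2],robot.state()["position"])
w=save("wrist","pics/w6.png");s=save("scene","pics/s6.png")
A=cv2.resize(s[130:240,270:400],(400,338))
B=cv2.resize(w[0:150,100:400],(400,200))
cv2.imwrite("pics/m5.png",np.vstack([A,B])[:,:,::-1])
```

```text
[0.1007231  0.37715685 0.47499217] [0.42212708 0.10073173 0.18832457]
```

View pics/m5.png

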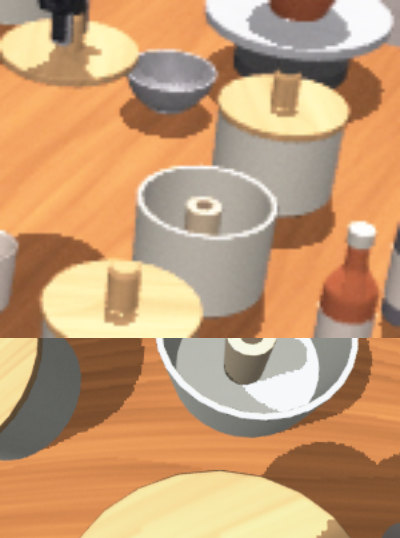

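The middle tub holds the round prop (scene crop (205,207), dark dot on top). Laying this lid on the free table at (0.42, 0.10).

Request:
arm_command(motion="20 0 0 0.4 0; 20 0 0 0.8 0; 20 0 0 0.95 0; 20 0 0 0.95 0")

```text
time: 17.38
position: [0.4206, 0.1007, 0.0922]
orientation: [3.142, -0.001, -0.003]
ft_force: [-0.3, 0.1, -2.5]
gripper_width: 0.331
grip_force: 59.7
```

Request:
arm_command(motion="20 0 0 0.3 0; 20 0 0 0.6 0; 20 0 0 0.8 0; 20 0 0 0.88 0; 20 0 0 0.9 0")

```text
time: 18.0
position: [0.422, 0.1009, 0.0037]
orientation: [-3.142, -0.0, -0.003]
ft_force: [-1.0, 0.4, -2.2]
gripper_width: 0.333
grip_force: 59.6
```

Request:
arm_command(motion="20 0 0 0.04 0; 20 0 0 0.07 0; 20 0 0 0.07 0")

```text
time: 18.38
position: [0.4214, 0.1009, -0.0031]
orientation: [-3.142, -0.0, -0.003]
ft_force: [-1.3, -0.9, 4.5]
gripper_width: 0.328
grip_force: 60.3
```

Request:
arm_command(motion="45 0 0 0 0; 60 0 0 0 0; 60 0 0 0 0; 60 0 0 -0.3 0; 60 0 0 -0.9 0")

```text
time: 19.0
position: [0.4174, 0.1007, 0.0843]
orientation: [3.141, -0.0, -0.012]
ft_force: [1.5, 0.2, -1.1]
gripper_width: 0.702
grip_force: 0.0
```

Request:
arm_command(motion="60 0 0 -0.6 0; 60 0 0 -1 0; 60 0 0 -1 0")

```text
time: 19.38
position: [0.4237, 0.101, 0.19]
orientation: [-3.141, -0.0, -0.015]
ft_force: [0.2, 0.9, -0.5]
gripper_width: 0.703
grip_force: 0.0
```

Request:
arm_command(motion="60 0.9 0.13 0 0; 60 0.9 0.13 0 0; 60 0.9 0.13 0 0")

```text
time: 19.75
position: [0.5107, 0.0874, 0.1838]
orientation: [3.142, -0.001, -0.005]
ft_force: [-0.7, -0.2, -0.3]
gripper_width: 0.706
grip_force: 0.0
```

Request:
arm_command(motion="60 0.9 0.15 0 0; 60 0.9 0.15 0 0; 60 0.9 0.15 0 0; 60 0.9 0.15 0 0")

```text
time: 20.25
position: [0.5983, 0.0733, 0.1847]
orientation: [-3.141, -0.001, 0.005]
ft_force: [-0.5, -0.2, 0.2]
gripper_width: 0.703
grip_force: 0.0
```

Run:
```python
from h import *
W=cam("wrist");p=robot.state()["position"];im=save("wrist","pics/w7.png");print(p,(-W[1].T@W[2]).round(3))
h=cv2.cvtColor(im,cv2.COLOR_RGB2HSV)
cv2.imwrite("pics/m6.png",cv2.resize(im[60:310,130:430],(750,595))[:,:,::-1])
```

```text
[0.59830982 0.07329933 0.18468328] [0.663 0.073 0.359]
```

View pics/m6.png

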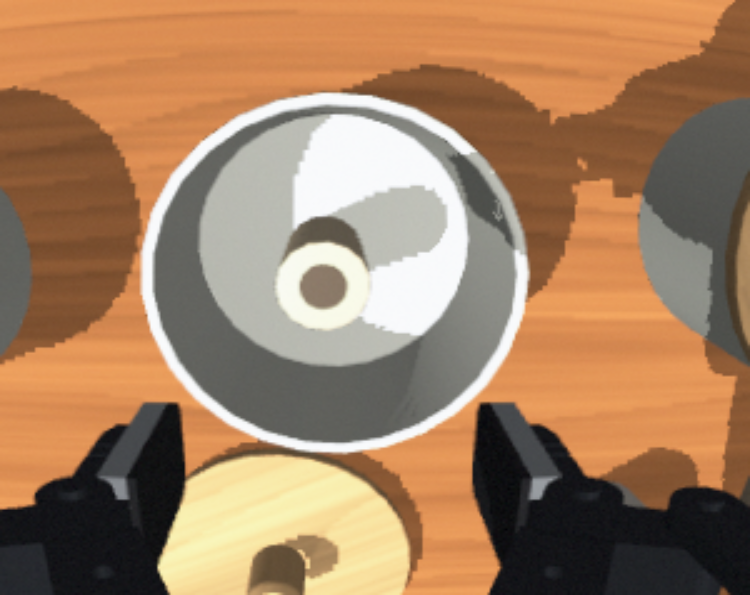

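Prop's top is at about crop (323,286), i.e. full-frame (259.2,180.2); the tub rim is centred at about (264,174).

Run:
```python
from h import *
W=cam("wrist")
print(onz(W,259.2,180.2,.090,True),onz(W,264,174.3,.1,True), onz(W,240.4,180.2,.09,True),onz(W,278.2,180.2,.09,True))
im=cv2.imread("pics/w7.png")[:,:,::-1].copy()
for o in circ(W,lidmask(im),.018,True,500): print(*o)
```

```text
[0.60224637 0.0749858  0.09      ] [0.60989683 0.07064643 0.1       ] [0.60225987 0.09246586 0.09      ] [0.60226391 0.05733317 0.09      ]
[254. 283.] (422.8, 100.8, 72.4) [427.2 100.7] [132.8 143.4]
[473. 189.] (580.3, -231.1, 56.8) [ 579.8 -227.4] [ 66.9 123.2]
[ 61. 187.] (574.6, 387.4, 108.3) [574.7 381.5] [194.8 209.8]
```

Request:
arm_command(motion="60 0.04 -0.017 0.4 0; 60 0.04 -0.017 0.8 0; 60 0.04 -0.017 0.8 0; 60 0.04 -0.017 0.8 0")

```text
time: 20.8
position: [0.6048, 0.0748, 0.1074]
orientation: [-3.142, -0.001, -0.003]
ft_force: [1.0, 0.3, 1.7]
gripper_width: 0.7
grip_force: 0.0
```

Request:
arm_command(motion="60 0 0 0.3 0; 60 0 0 0.6 0; 60 0 0 0.77 0; 60 0 0 0.77 0; 60 0 0 0.77 0")

```text
time: 21.42
position: [0.606, 0.0746, 0.0306]
orientation: [3.142, 0.0, 0.005]
ft_force: [-0.3, -0.4, 0.2]
gripper_width: 0.7
grip_force: 0.0
```

Request:
arm_command(motion="25 0 0 0 0; 25 0 0 0 0; 25 0 0 0 0; 25 0 0 0 0; 25 0 0 0 0")

```text
time: 22.05
position: [0.6058, 0.0747, 0.0305]
orientation: [-3.141, -0.0, -0.005]
ft_force: [-0.3, 0.4, 5.6]
gripper_width: 0.402
grip_force: 59.8
```

Prop held (35 mm, 60 N). Foot is 22.5 mm below the reported TCP. Lifting and carrying it high to the shelf.

Request:
arm_command(motion="25 0 0 -0.3 0; 25 0 0 -0.7 0; 25 0 0 -1 0; 25 0 0 -1 0")

```text
time: 22.55
position: [0.6066, 0.0745, 0.1315]
orientation: [3.141, 0.0, 0.01]
ft_force: [-0.1, 0.0, -2.0]
gripper_width: 0.405
grip_force: 60.2
```

Request:
arm_command(motion="25 0 0 -0.4 0; 25 0 0 -0.7 0; 25 0 0 -0.7 0")

```text
time: 22.92
position: [0.6055, 0.0745, 0.1995]
orientation: [3.142, 0.0, 0.005]
ft_force: [-0.2, -0.9, -2.7]
gripper_width: 0.404
grip_force: 60.3
```

Request:
arm_command(motion="25 -0.2 0.4 0 0; 25 -0.52 0.94 0 0; 25 -0.52 0.94 0 0; 25 -0.52 0.94 0 0")

```text
time: 23.42
position: [0.5511, -0.0192, 0.1963]
orientation: [-3.14, 0.002, 0.006]
ft_force: [0.2, 1.1, -1.4]
gripper_width: 0.405
grip_force: 60.7
```

Request:
arm_command(motion="25 -0.2 0.4 0 0; 25 -0.52 0.94 0 0; 25 -0.52 0.94 0 0; 25 -0.52 0.94 0 0")

```text
time: 23.92
position: [0.5008, -0.1125, 0.1981]
orientation: [-3.14, -0.001, 0.001]
ft_force: [1.3, 0.4, -1.7]
gripper_width: 0.402
grip_force: 61.0
```

Request:
arm_command(motion="25 -0.2 0.4 0 0; 25 -0.52 0.94 0 0; 25 -0.52 0.94 0 0; 25 -0.52 0.94 0 0")

```text
time: 24.42
position: [0.4493, -0.2062, 0.1985]
orientation: [-3.14, -0.002, -0.0]
ft_force: [0.4, -0.0, -2.1]
gripper_width: 0.401
grip_force: 61.1
```

Request:
arm_command(motion="25 -0.2 0.4 0 0; 25 -0.5 0.94 0 0; 25 -0.5 0.94 0 0; 25 -0.5 0.94 0 0; 25 -0.5 0.94 0 0")

```text
time: 25.05
position: [0.3996, -0.2996, 0.1986]
orientation: [-3.141, -0.005, -0.0]
ft_force: [-0.2, -0.6, -2.3]
gripper_width: 0.4
grip_force: 61.3
```

Run:
```python
from h import *
W=cam("wrist");p=robot.state();im=save("wrist","pics/w8.png");print(p["position"],p["ft_force"])
for o in circ(W,im.min(2)>246,.02,True,300): print(*o)
S=cam("scene");s=save("scene","pics/s8.png")
for o in circ(S,s.min(2)>240,.02,False,100): print("S",*o)
```

```text
[ 0.39956688 -0.29962663  0.19858408] [-0.18212064 -0.57832651 -2.32045787]
[260. 166.] (395.7, -302.3, 39.5) [ 395.7 -302.3] [78.3 78.5]
S [336. 348.] (837.0, -418.1, 71.6) [ 837.1 -418.1] [142.5 142.6]
S [213. 253.] (396.3, -300.2, 40.7) [ 396.2 -300.2] [79.7 81.1]
S [387. 136.] (515.3, 754.1, 106.2) [533.4 760.8] [ 88.  215.1]
S [348. 131.] (407.2, 717.7, 110.4) [388.8 708.1] [ 94.3 226.3]
```

Request:
arm_command(motion="25 0 0.02 0.3 0; 25 0 0.02 0.6 0; 25 0 0.02 0.9 0; 25 0 0.02 1 0; 25 0 0.02 1 0")

```text
time: 25.78
position: [0.3985, -0.3028, 0.0986]
orientation: [-3.141, -0.001, 0.001]
ft_force: [-0.2, -0.1, -1.8]
gripper_width: 0.397
grip_force: 61.3
```

Request:
arm_command(motion="25 0 0 0.2 0; 25 0 0 0.35 0; 25 0 0 0.46 0; 25 0 0 0.5 0; 25 0 0 0.5 0")

```text
time: 26.4
position: [0.3985, -0.3035, 0.0488]
orientation: [-3.141, -0.0, 0.0]
ft_force: [-0.5, -0.3, -1.7]
gripper_width: 0.404
grip_force: 61.3
```

Request:
arm_command(motion="25 0 0 0.02 0; 25 0 0 0.04 0; 25 0 0 0.05 0; 25 0 0 0.05 0")

```text
time: 26.9
position: [0.3984, -0.3034, 0.0437]
orientation: [-3.142, -0.0, 0.0]
ft_force: [0.0, 0.1, -2.2]
gripper_width: 0.402
grip_force: 61.3
```

Request:
arm_command(motion="25 0 0 0.01 0; 25 0 0 0.02 0; 25 0 0 0.02 0")

```text
time: 27.28
position: [0.3987, -0.3036, 0.0425]
orientation: [3.141, 0.0, 0.001]
ft_force: [-1.2, 2.4, 3.9]
gripper_width: 0.402
grip_force: 62.0
```

Request:
arm_command(motion="25 0 0 0.005 0; 25 0 0 0.01 0; 25 0 0 0.01 0")

```text
time: 27.65
position: [0.3989, -0.3036, 0.0424]
orientation: [3.141, 0.0, 0.001]
ft_force: [-2.6, 4.5, 11.5]
gripper_width: 0.405
grip_force: 62.7
```

Contact on the shelf. Releasing and rising, then checking.

Request:
arm_command(motion="38 0 0 -0.005 0; 45 0 0 -0.01 0; 60 0 0 -0.01 0; 60 0 0 -0.01 0; 60 0 0 -0.01 0")

```text
time: 28.28
position: [0.3984, -0.3034, 0.0416]
orientation: [-3.141, -0.0, 0.0]
ft_force: [0.2, -0.3, -0.0]
gripper_width: 0.7
grip_force: 0.0
```

Request:
arm_command(motion="60 0 0 -0.2 0; 60 0 0 -0.6 0; 60 0 0 -1 0; 60 0 0 -1 0")

```text
time: 28.78
position: [0.4008, -0.3059, 0.1458]
orientation: [3.135, 0.0, 0.009]
ft_force: [-0.2, 0.0, -0.7]
gripper_width: 0.7
grip_force: 0.0
```

Request:
arm_command(motion="60 0 0 -0.4 0; 60 0 0 -0.6 0; 60 0 0 -0.6 0; 60 0 0 -0.6 0")

```text
time: 29.28
position: [0.3976, -0.3026, 0.1999]
orientation: [-3.139, -0.0, 0.003]
ft_force: [-0.7, -0.4, 0.0]
gripper_width: 0.702
grip_force: 0.0
```

Run:
```python
from h import *
W=cam("wrist");im=save("wrist","pics/w9.png");print(robot.state()["position"])
# dark dot on top and buff/white rim: list dark-brownish dots near the expected top
P=np.array([.396,-.302,.102]);uv=[]
K,R,t=W;c=R@P+t;th=np.arctan2(np.hypot(c[0],c[1]),c[2]);r=np.hypot(c[0],c[1]);u=K[0,2]+K[0,0]*th*c[0]/r;v=K[1,2]+K[0,0]*th*c[1]/r;print("expected top px",u,v)
x0,y0=int(u)-40,int(v)-40;g=im[y0:y0+80,x0:x0+80]
for a,c,b in blobs(g,g.max(2)<170,20): print(a,c+[x0,y0],b,onz(W,c[0]+x0,c[1]+y0,.102,True).round(4))
c=im[30:300,120:400];cv2.imwrite("pics/m7.png",cv2.resize(c[:,:,::-1],(560,540)))
```

```text
[ 0.39748416 -0.3024419   0.19967344]
expected top px 260.58025443269577 185.19130802244496
202 [294.9 154.5] [65  0 15 27] [ 0.4253 -0.3338  0.102 ]
338 [262.2 163.9] [26 10 34 23] [ 0.4163 -0.3035  0.102 ]
255 [261.6 185.5] [33 32 18 18] [ 0.3957 -0.303   0.102 ]
1131 [254.8 216.5] [ 0 58 80 22] [ 0.3647 -0.2964  0.102 ]
```

Prop's dot is at (0.396, -0.303), round and at the expected height: standing on the spot. Going back for the middle lid.

Request:
arm_command(motion="60 0.06 -1 0 0; 60 0.06 -1 0 0; 60 0.06 -1 0 0")

```text
time: 29.7
position: [0.4035, -0.2007, 0.2]
orientation: [-3.139, -0.005, 0.004]
ft_force: [-0.6, -0.6, -0.2]
gripper_width: 0.703
grip_force: 0.0
```

Request:
arm_command(motion="60 0.06 -1 0 0; 60 0.06 -1 0 0; 60 0.06 -1 0 0")

```text
time: 30.08
position: [0.41, -0.1021, 0.2008]
orientation: [-3.141, -0.005, 0.002]
ft_force: [-0.1, -0.6, -0.4]
gripper_width: 0.703
grip_force: 0.0
```

Request:
arm_command(motion="60 0.06 -1 0 0; 60 0.06 -1 0 0; 60 0.06 -1 0 0")

```text
time: 30.45
position: [0.4165, -0.003, 0.2012]
orientation: [3.141, 0.004, -0.001]
ft_force: [-0.4, -0.6, -0.2]
gripper_width: 0.704
grip_force: 0.0
```

Request:
arm_command(motion="60 0.06 -1 0 0; 60 0.06 -1 0 0; 60 0.06 -1 0 0; 60 0.06 -1 0 0")

```text
time: 30.95
position: [0.4228, 0.0949, 0.2014]
orientation: [3.14, -0.002, -0.001]
ft_force: [-1.1, 0.1, -0.2]
gripper_width: 0.701
grip_force: 0.0
```

Run:
```python
from h import *
W=cam("wrist");im=save("wrist","pics/w10.png");print(robot.state()["position"])
for o in circ(W,lidmask(im),.018,True): print(*o)
# tub rim
for o in circ(W,(im.min(2)>225),.1,True,150): print("rim",*o)
```

```text
[0.42274668 0.09484717 0.20148033]
[257. 168.] (421.3, 100.6, 72.3) [421.4 100.8] [143.8 144.1]
[463.  40.] (657.8, -237.2, 94.5) [ 657.3 -241.4] [171.9 196.4]
[63. 60.] (636.5, 368.2, 100.9) [639.3 365.1] [194.4 203. ]
rim [499. 202.] (405.0, -209.0, 25.9) [ 401.2 -206.2] [27.3 51.7]
rim [ 53. 180.] (428.0, 329.6, 17.1) [428.9 329.6] [32.  33.2]
rim [283.  37.] (601.2, 71.0, 69.6) [604.8  71.1] [138.  139.4]
```

Lid is at (0.421, 0.101); the tub's rim is centred at (0.605, 0.071).

Request:
arm_command(motion="60 -0.01 -0.06 0.4 0; 60 -0.01 -0.06 0.9 0; 60 -0.01 -0.06 1 0; 60 -0.01 -0.06 1 0")

```text
time: 31.5
position: [0.4216, 0.1017, 0.1019]
orientation: [3.141, -0.002, -0.001]
ft_force: [0.6, -0.2, 0.6]
gripper_width: 0.705
grip_force: 0.0
```

Request:
arm_command(motion="60 0 0 0.4 0; 60 0 0 0.7 0; 60 0 0 0.95 0; 60 0 0 1 0; 60 0 0 1 0")

```text
time: 32.12
position: [0.4233, 0.1024, 0.0033]
orientation: [-3.142, 0.0, -0.005]
ft_force: [0.7, 0.5, -0.4]
gripper_width: 0.702
grip_force: 0.0
```

Request:
arm_command(motion="45 0 0 0.03 0; 45 0 0 0.03 0; 20 0 0 0.03 0; 20 0 0 0.03 0; 20 0 0 0.03 0")

```text
time: 32.75
position: [0.422, 0.1024, -0.0003]
orientation: [3.141, 0.0, 0.001]
ft_force: [-1.8, -0.4, 5.2]
gripper_width: 0.327
grip_force: 58.9
```

Request:
arm_command(motion="20 0 0 0 0; 20 0 0 0 0")

```text
time: 33.0
position: [0.422, 0.1024, -0.0003]
orientation: [3.141, 0.001, 0.001]
ft_force: [-1.9, -1.6, 5.4]
gripper_width: 0.326
grip_force: 58.9
```

Request:
arm_command(motion="20 0 0 -0.3 0; 20 0 0 -0.7 0; 20 0 0 -1 0; 20 0 0 -1 0")

```text
time: 33.5
position: [0.4237, 0.1027, 0.1009]
orientation: [-3.141, -0.0, -0.01]
ft_force: [-0.3, 0.5, -2.5]
gripper_width: 0.325
grip_force: 60.0
```

Request:
arm_command(motion="20 0 0 -0.4 0; 20 0 0 -0.8 0; 20 0 0 -0.9 0; 20 0 0 -0.9 0")

```text
time: 34.0
position: [0.4207, 0.1025, 0.1874]
orientation: [3.142, 0.0, -0.003]
ft_force: [-0.1, -0.3, -2.4]
gripper_width: 0.326
grip_force: 60.0
```

Request:
arm_command(motion="20 0.4 0.1 0 0; 20 0.92 0.155 0 0; 20 0.92 0.155 0 0; 20 0.92 0.155 0 0")

```text
time: 34.5
position: [0.5112, 0.087, 0.1856]
orientation: [-3.141, 0.0, 0.01]
ft_force: [-0.2, -0.6, -2.3]
gripper_width: 0.327
grip_force: 60.0
```

Request:
arm_command(motion="20 0.4 0.1 0 0; 20 0.92 0.155 0 0; 20 0.92 0.155 0 0; 20 0.92 0.155 0 0; 20 0.92 0.155 0 0")

```text
time: 35.12
position: [0.6039, 0.072, 0.1888]
orientation: [-3.141, -0.001, 0.001]
ft_force: [-0.3, -0.2, -2.2]
gripper_width: 0.33
grip_force: 60.0
```

Request:
arm_command(motion="20 0 0 0.3 0; 20 0 0 0.6 0; 20 0 0 0.75 0; 20 0 0 0.75 0; 20 0 0 0.75 0")

```text
time: 35.75
position: [0.6064, 0.0716, 0.1154]
orientation: [3.142, 0.0, 0.004]
ft_force: [0.5, -1.0, -1.8]
gripper_width: 0.33
grip_force: 60.0
```

Request:
arm_command(motion="20 -0.005 0 0.1 0; 20 -0.005 0 0.18 0; 20 -0.005 0 0.22 0; 20 -0.005 0 0.23 0; 20 -0.005 0 0.23 0")

```text
time: 36.38
position: [0.6046, 0.0716, 0.0918]
orientation: [3.141, 0.0, -0.001]
ft_force: [-4.2, 0.1, 4.7]
gripper_width: 0.327
grip_force: 60.7
```

Request:
arm_command(motion="20 0 0 0.02 0; 20 0 0 0.02 0; 20 0 0 0.02 0")

```text
time: 36.75
position: [0.6046, 0.0716, 0.0917]
orientation: [3.141, 0.0, -0.001]
ft_force: [-9.9, 0.3, 14.0]
gripper_width: 0.33
grip_force: 61.7
```

Seated at the expected height (0.0917). Releasing, rising clear and checking.

Request:
arm_command(motion="20 0 0 -0.02 0; 45 0 0 -0.02 0; 60 0 0 -0.02 0; 60 0 0 -0.02 0")

```text
time: 37.25
position: [0.605, 0.0715, 0.0904]
orientation: [-3.142, 0.0, 0.0]
ft_force: [0.1, -0.2, -0.4]
gripper_width: 0.701
grip_force: 0.0
```

Request:
arm_command(motion="60 0 0 -0.4 0; 60 0 0 -1 0; 60 0 0 -1 0; 60 0 0 -1 0; 60 0 0 -1 0")

```text
time: 37.88
position: [0.6034, 0.0716, 0.1885]
orientation: [-3.141, -0.0, 0.007]
ft_force: [0.5, 0.3, -0.1]
gripper_width: 0.699
grip_force: 0.0
```

Request:
arm_command(motion="60 0 0 -0.5 0; 60 0 0 -0.5 0; 60 0 0 -0.5 0; 60 0 0 -0.5 0; 60 0 0 -0.5 0")

```text
time: 38.5
position: [0.604, 0.0716, 0.239]
orientation: [-3.141, -0.0, 0.005]
ft_force: [0.6, 0.2, -1.2]
gripper_width: 0.701
grip_force: 0.0
```

Run:
```python
from h import *
W=cam("wrist");s=robot.state();im=save("wrist","pics/w11.png");print(s["position"],s["ft_force"],s["time"])
for z in (.110,): 
  for o in circ(W,lidmask(im),z,True): print(*o)
S=cam("scene");s=save("scene","pics/s11.png");P=np.array([.396,-.302,.102]);c=S[1]@P+S[2];u=S[0]@c/c[2];print(u)
g0=cv2.imread("pics/s1.png")[:,:,::-1].astype(int)
for n,b in(("lidR",(285,215,335,275)),("lidM",(312,183,350,232)),("lidL",(340,152,384,198)),("cup",(255,204,277,234))):
    d=np.abs(g0-s)[b[1]:b[3],b[0]:b[2]].max(2);print(n,(d>40).mean().round(3))
```

```text
[0.6040086  0.07160524 0.23901998] [ 0.6473293   0.17000673 -1.22097869] 38.5
[ 80. 184.] (597.8, 295.1, 72.3) [597.7 295.1] [143.7 144.1]
[259. 177.] (605.0, 71.5, 72.4) [604.9  71.6] [144.1 144.2]
[210.89134003 230.60893126   1.        ]
lidR 0.31
lidM 0.142
lidL 0.017
cup 0.0
```

Both lids measure exactly as they did at the start (middle 0.605, 0.072; left 0.598, 0.295), and the robot is clear. Handing in.

```bash
python3 -c "
from station import robot
print(robot.close_job())"
```

```text
the job is handed in; nothing more can be done
None
```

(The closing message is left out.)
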